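# Knock the stuck cedar block out of its tub into the tray

### The job

A square cedar moth block is stuck in the small clear plastic tub that lies on its side on the shelf. Pick the tub up, tip it mouth-down over the single shallow tray (not the stacked pair) and tap it against the tray until the block drops out into the tray. Then set the empty tub down flat on the shelf, clear of the tray, and leave the bauble, dish, hanger and shoe tree where they are.

Things in the scene. Friction and masses are not known exactly. Their poses are not given: they have to be found in the camera images.
- tub_center (a point): Centre of a small square clear plastic tub lying on its side, loose, 90 g: 58 mm deep, 56 x 56 mm outside, walls 4 mm (2.5 near the mouth), base 6 mm. At the start its centre is 28 mm up; axes: x level, pointing from the open mouth to the base (mouth looks along -x, roughly to the robot), y level across, z up. The flat side walls at y = +-28 mm can be gripped from above. Mouth is down when x points up.
- tub_mouth (a point): Centre of the tub's mouth, 29 mm from its centre along -x. Springy ribs inside hold the block back: tipping alone does not free it. A tap of the rim on the tray (meeting it at 0.15 m/s or more; repeat if needed) with the mouth pointing 40 degrees or more below level does. Move smoothly before that. Flat on the shelf on any face, the tub's centre is 28 to 29 mm up.
- block_center (a point): Centre of the plain wooden (cedar) block, 47 (y) x 44 (z) mm and 30 mm thick (x), about 45 g, loose, smooth. At the start it is inside the tub against its base: 8 mm from the tub's centre towards the base (+x of the tub). It is out of the tub when more than 45 mm from the tub's centre.
- tray: The single shallow rectangular clear plastic tray (not the stacked pair at the far left), fixed to the shelf, 260 (x) x 210 (y) x 35 mm high, walls and floor 4 mm. Origin at the centre of its underside, on the shelf; z up.
- dish: White ceramic bowl, 110 mm across, 35 mm high, bystander; origin at the centre of its underside.
- bauble: Red glass Christmas bauble, 64 mm ball with a small metal cap, resting in the dish, bystander; origin at its underside.
- hanger: Aluminium clothes hanger lying flat, 400 mm along its x, bystander; origin near its middle, on the shelf.
- shoetree: Small wooden shoe tree, 230 mm along its x, 63 mm high, bystander; origin at its middle, on the shelf.
Things that resemble listed ones, but are neither listed nor needed, are in the scene too. Of the things like the part that bears tub_center, leave any that is green or turquoise; of the rest the larger one is meant.

How it is judged:
On the way, in this order (a step that is already met when the one before it is completed fails the run):
1. the tub is held mouth-down (within 54 degrees) over the tray, the block still stuck behind the ribs (angle between tub_center's own x axis and vertical below 0.95 rad and x of block_center in the frame of tub_center above 0.004 m and x of tub_center in the frame of tray between -0.15 and 0.15 m and y of tub_center in the frame of tray between -0.125 and 0.125 m and contact force between tub and tray below 0.1 N), for 0.1 s.
2. the mouth-down tub is tapped against the tray (over 2 N) with the block still in it (contact force between tub and tray above 2 N and angle between tub_center's own x axis and vertical below 1 rad and x of block_center in the frame of tub_center above -0.03 m).
3. the block is out of the tub and lies in the tray (distance between block_center and tub_center above 0.045 m and x of block_center in the frame of tray between -0.126 and 0.126 m and y of block_center in the frame of tray between -0.101 and 0.101 m and height (world z) of block_center below 0.045 m and linear speed of block below 0.05 m/s), for 0.2 s.
At the end, for the whole second after the job is handed in: The block lies still inside the tray (its centre within the walls and below 45 mm); the tub, empty and released, rests flat on the shelf (centre below 33 mm), still, outside the tray and not touching it; the bystanders have not moved (x of block_center in the frame of tray between -0.126 and 0.126 m and y of block_center in the frame of tray between -0.101 and 0.101 m and height (world z) of block_center below 0.045 m and linear speed of each of block, tub below 0.03 m/s and height (world z) of tub_center below 0.033 m and contact force between tub and tray below 0.05 N and (x of tub_center in the frame of tray above 0.155 m or x of tub_center in the frame of tray below -0.155 m or y of tub_center in the frame of tray above 0.13 m or y of tub_center in the frame of tray below -0.13 m)).
It fails at once if the dish, bauble, hanger or shoe tree is moved by more than 20 mm (distance of any of dish, bauble, hanger, shoetree from where it was at the start of the episode above 0.02 m).
It fails at once if the tub is dropped or flung (faster than 0.9 m/s while not held) (linear speed of tub above 0.9 m/s and contact force between the fingers and tub below 0.1 N).
It also fails if it takes over 48 s, if anything falls off the work surface, if the arm or the gripper's body presses on something with over 40 N, if the wrist force passes 120 N, or if a joint passes its speed limit or range.

### The arm

A 6-joint arm with a two-finger parallel gripper is mounted at the origin on the work surface. World frame = base frame: x ahead of the robot, y to its left, z up, the work surface at z = 0. Lengths are in m, angles in rad, forces in N, time in s.
With the tool pointing down it reaches from about 0.35 to 0.85 m from the base axis. Payload 8.1 kg.
Tool frame: the origin (TCP) lies at the centre of the arm's flange, where the gripper is bolted on; the fingertips stand 186 mm ahead of it and the grasp point (between the pads) lies 167 mm ahead of it; z points along the fingers, y is the line along which they close (so a half turn about z gives the same grasp; the last joint's range is limited). The gripper opens to 93 mm and grips with 3 to 60 N. Pads are 15 mm wide; open, the fingers measure 128 mm over their backs; the gripper's body (75 mm by 188 mm) begins 65 mm behind the grasp point.
Start: joints at [1.161, 0.13, 1.488, -0, 1.523, -0.085], TCP at [0.191, 0.569, 0.405] pointing down, gripper open.
Joint ranges: [-2.96, 2.96], [-0.89, 2.26], [0.02, 2.5], [-1.34, 4.48], [0, 2.73], [-2.66, 2.66]. Speed limits (rad/s): [2.39, 2.39, 2.79, 3.14, 3.14, 3.14].

### API

Orientations are given as a rotation vector (axis times angle).
In Python, from plant import read_state, read_camera, camera_params, robot gives the robot as it stands.
- The arm moves only by the tool carry_out, never from a script. Its argument "targets" is a list of rows, each an object of numbers: "hand": the opening in per cent of the stroke, from 0 (shut) to 100 (fully open); "x", "y", "z": the shift along the tool's x, y, z in m; "ax", "ay", "az": the turn, a rotation vector about the tool's x, y, z in rad. In form: [{"hand": .., "x": .., "y": .., "z": .., "ax": .., "ay": .., "az": ..}, ...]. A call has 1 to 8 rows; each row is the pose to reach, as a shift and turn from the pose commanded when the call began, along the tool's axes at that moment; what a row does not reach only later rows make up. A row lasts 1/8 s, in which the tool goes at most 62.5 mm and 10.7 degrees, less where a joint would pass 70% of its speed; a pose out of reach is approached as far as the arm can. A call with a gripper value outside its range is refused whole. The fingers move at their own pace and stop on an object; "newtons" is the grip in N (left out, the last holds). Time passes only in rows, so rows that repeat a pose let the fingers close. It gives the time, the measured TCP pose, the force, the opening and the grip force at its end, in the units of the state.
- read_state(): the state, without advancing time (a new reading comes with each control period).
- read_camera(name): name is "side" or "top"; returns (picture, depth): 384x512x3 uint8, blue, green, red; 384x512 float32, m along the optical axis (not along the pixel's ray), 0 where there is no reading.
- camera_params(name): a dict with "fx", "fy", "cx", "cy" (pixels), "position" and "rotation" of the camera in the world. Camera axes: x right, y up, looking along -z (the intrinsics and any distortion apply to the point x, -y, -z); pixel columns grow to the right and rows downward; lengths in m; the calibration is good to about 2 mm. A picture is of the moment at which its call begins. camera_params takes no time and is no camera call.
- robot.close_job(): hands the job in; it is judged then, once.
The state is a dict: "t": time; "q": joint angles; "dq": joint speeds; "joint_torque": joint torques, N m; "tool_pos": TCP position; "orientation": TCP orientation; "force": force on the tool from outside, world axes, zero at the start; "wrist_torque": the same for the moment, N m; "opening": finger opening in m; "gripper_force": force on a finger pad.
Only numpy, scipy, OpenCV 4.12 (cv2) and the standard library are available. Lean on these libraries where they do the work, as an engineer would, in place of code of your own. Each camera call takes 0.05 s, during which the arm holds its last target. There are 200 camera calls.

## Working session

There is one attempt and no reset: what is moved stays moved. The work goes in short steps, Python scripts to look and compute and a tool call to move; the robot and the scene stay as the last step left them, time stands still between calls to the robot, and variables do not carry over. Pictures are saved under pics/ and viewed, at most 10 in all, crops included, and the job is handed in when it is done.

Besides the shell and the picture viewer there is one more tool, called as name(argument=value, ...) on one line, values as JSON. carry_out: Moves the arm, as the interface text tells. Its arguments: {"type":"object","properties":{"targets":{"type":"array","items":{"type":"object","properties":{"hand":{"type":"number"},"x":{"type":"number"},"y":{"type":"number"},"z":{"type":"number"},"ax":{"type":"number"},"ay":{"type":"number"},"az":{"type":"number"}}}},"newtons":{"type":"number"}},"required":["targets"]}

```bash
mkdir -p pics; cat > h.py <<'E'
import numpy as np,cv2
from plant import *
def grab(n,tag):
    im,d=read_camera(n); cv2.imwrite(f'pics/{tag}.png',im); np.savez(f'pics/{tag}.npz',im=im,d=d); return im,d
def ray(n,u,v):
    p=camera_params(n); R=np.array(p['rotation']); 
    if R.shape!=(3,3): raise Exception(str(p))
    d=R@np.array([(u-p['cx'])/p['fx'],-(v-p['cy'])/p['fy'],-1.]); return np.array(p['position']),d
def plane(n,u,v,z):
    o,d=ray(n,u,v); return o+d*(z-o[2])/d[2]
def dep(n,u,v,d):
    o,r=ray(n,u,v); return o+r*d
E
python3 - <<'E'
from h import *
for n in('top','side'):
    grab(n,n+'0'); print(n,camera_params(n))
s=read_state();print(s)
E
```

```text
top {'fx': 466.53948118483635, 'fy': 466.53948118483635, 'cx': 250.95372256018447, 'cy': 185.1533785300937, 'position': array([0.43844515, 0.02658687, 1.83099179]), 'rotation': array([ 0.0664602 , -0.08810366, -1.56028618])}
side {'fx': 360.99119531364653, 'fy': 360.99119531364653, 'cx': 256.56101308244723, 'cy': 186.03528020888604, 'position': array([0.52460486, 1.02555105, 0.65374814]), 'rotation': array([ 0.0408309 , -1.53530243, -2.63435243])}
{'t': 0.1, 'q': array([ 1.16058223e+00,  1.31098536e-01,  1.48912910e+00,  1.30146772e-05,
        1.52299379e+00, -8.53958187e-02]), 'dq': array([ 0.0014287 , -0.00012129, -0.00342304, -0.00034639,  0.00104652,
        0.00052017]), 'joint_torque': array([ 7.76206634e-04, -5.61346507e+01, -4.93091011e+01,  7.70457624e-02,
        2.91934214e-02, -3.68363806e-05]), 'tool_pos': array([0.1913792 , 0.5684573 , 0.40380706]), 'orientation': array([-5.07917501e-01, -3.09984337e+00,  2.47498241e-03]), 'force': array([-0.49441332,  0.85912025,  0.00487434]), 'wrist_torque': array([-0.04257653,  0.01905682,  0.02845597]), 'gripper_force': 0.0, 'opening': 0.09316822880338632}
```

```bash
sed -i "s/    if R.shape.*/    R=cv2.Rodrigues(R)[0]/" h.py; python3 -c "
import cv2
cv2.imwrite('pics/t1.png',cv2.resize(cv2.imread('pics/top0.png'),(800,600)));cv2.imwrite('pics/s1.png',cv2.resize(cv2.imread('pics/side0.png'),(800,600)))"
```

```text
(no output)
```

View pics/t1.png

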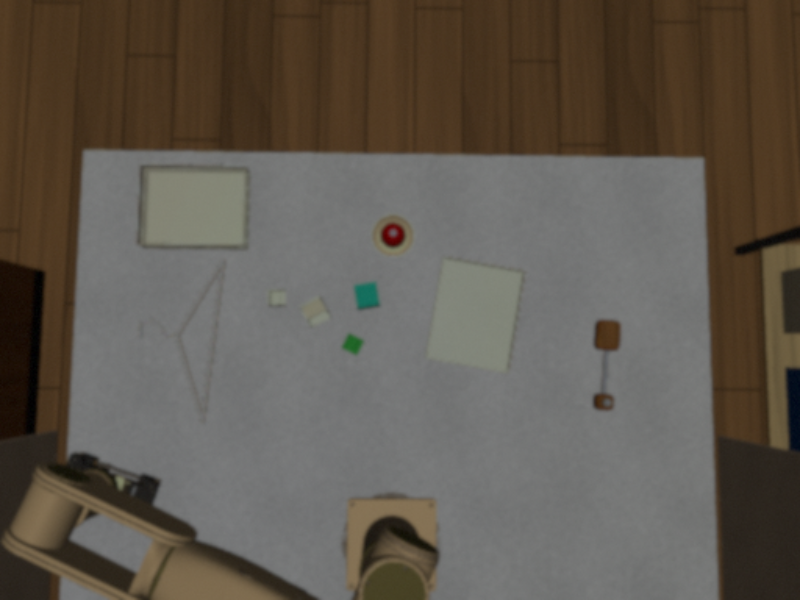

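View pics/s1.png

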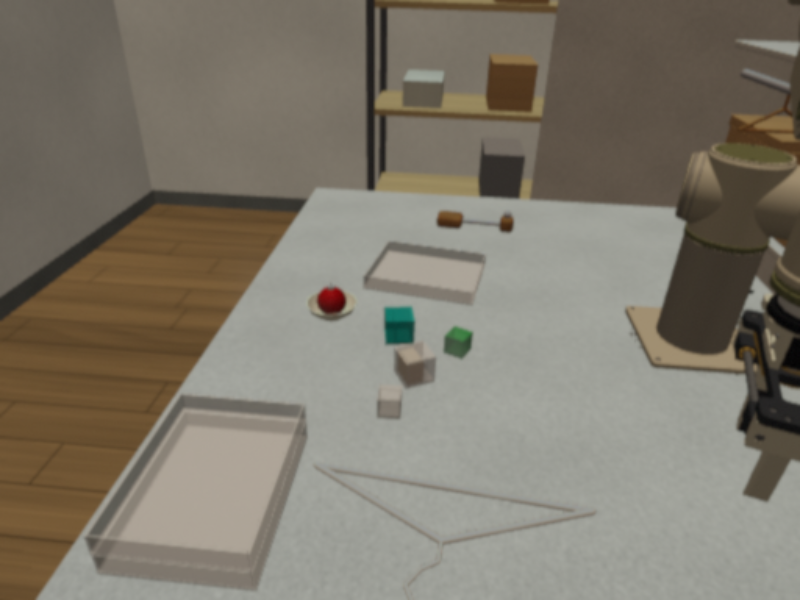

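Top view, in the 800x600 picture:
- Tub-like things: a small clear one at (278,298), a larger clear one at (316,310), a turquoise one at (367,295) and a green one at (352,344). The larger clear one fits, because the two coloured ones are excluded.
- The single tray is at (475,314), and the stacked pair is at (194,206).

I'll confirm the tub in an enlarged crop.

```bash
python3 - <<'E'
from h import *
t=cv2.imread('pics/top0.png');s=cv2.imread('pics/side0.png')
a=cv2.resize(t[175:225,165:245],(640,400),interpolation=2)  # x8
b=cv2.resize(s[205:270,235:315],(492,400),interpolation=2)
c=np.hstack([a,b]);print(c.shape)
cv2.imwrite('pics/c1.png',cv2.resize(c,(800,round(400*800/c.shape[1]))))
E
```

```text
(400, 1132, 3)
```

View pics/c1.png

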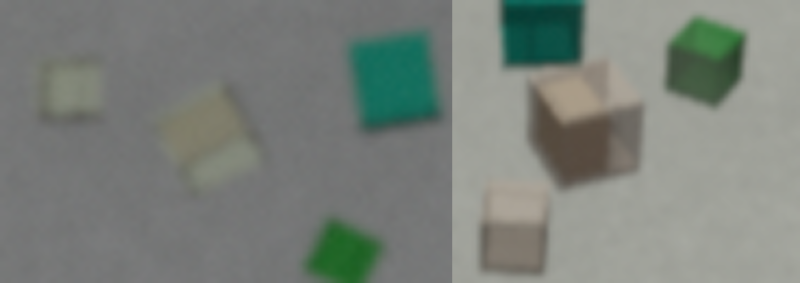

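The crop confirms it. The larger clear tub shows the wooden block at its far end and a clear mouth end pointing lower right, towards the robot. Next I'll measure the tub and the tray.

```bash
cat > m.py <<'E'
from h import *
im=cv2.imread('pics/top0.png')
lab=cv2.cvtColor(im,cv2.COLOR_BGR2LAB).astype(int)
d=np.load('pics/top0.npz')['d']
print('lab bg',lab[150,300],'block',lab[196,200],'clear',lab[204,205],'tray',lab[200,303])
m=((lab[...,2]>=np.median(lab[150:300,150:400,2])+5)).astype(np.uint8)*255
roi=np.zeros_like(m)
def rect(x0,y0,x1,y1,z,name):
    r=np.zeros_like(m);r[y0:y1,x0:x1]=m[y0:y1,x0:x1]
    c=max(cv2.findContours(r,cv2.RETR_EXTERNAL,cv2.CHAIN_APPROX_NONE)[0],key=cv2.contourArea)
    w=np.array([plane('top',u,v,z)[:2] for u,v in c[:,0]],np.float32)
    b=cv2.minAreaRect((w*1000).astype(np.float32));print(name,b,(cv2.boxPoints(b)).round().tolist());return w
rect(180,180,225,218,.056,'tub');rect(265,155,345,245,.035,'tray')
print('depth tub top z',dep('top',200,196,d[196,200]),dep('top',205,204,d[204,205]),'tray floor',dep('top',303,200,d[200,303]))
rect(225,130,275,170,.035,'dish')
big=np.hstack([cv2.resize(im[175:225,165:245],(480,300)),cv2.resize(cv2.cvtColor(m,8)[175:225,165:245],(480,300),interpolation=0)])
# block only: wooden colour
b=((lab[...,2]>=lab[196,200,2]-2)).astype(np.uint8)*255
m=b;rect(180,180,225,218,.05,'block')
E
python3 m.py
```

```text
lab bg [126 127 128] block [133 125 138] clear [142 124 134] tray [140 124 133]
tub ((558.4590454101562, 192.13589477539062), (56.48632049560547, 54.2398567199707), 27.34029197692871) [[521.0, 203.0], [546.0, 155.0], [596.0, 181.0], [571.0, 229.0]]
tray ((557.773193359375, -202.43658447265625), (204.11654663085938, 254.12548828125), 80.19466400146484) [[415.0, -281.0], [666.0, -325.0], [700.0, -124.0], [450.0, -80.0]]
depth tub top z [0.57035495 0.19622993 0.05934379] [0.54019061 0.17683907 0.0576674 ] tray floor [ 0.56288643 -0.20351778 -0.0009486 ]
dish ((753.9284057617188, 3.458385467529297), (102.60875701904297, 101.43636322021484), 0.6014457941055298) [[702.0, 54.0], [703.0, -48.0], [806.0, -47.0], [805.0, 55.0]]
block ((566.1742553710938, 195.57839965820312), (32.893653869628906, 46.66706848144531), 30.482345581054688) [[540.0, 207.0], [564.0, 167.0], [592.0, 184.0], [569.0, 224.0]]
```

```bash
cat > go.py <<'E'
import sys,numpy as np
from scipy.spatial.transform import Rotation as R
from plant import read_state
# usage: gx gy gz(grasp point) heading_deg(tool y heading = heading+90) pitch_deg(raised from down) 
gx,gy,gz,h,p=map(float,sys.argv[1:6])
s=read_state();R0=R.from_rotvec(s['orientation']);h,p=np.radians([h,p])
base=R.from_matrix(np.array([[-np.cos(h),-np.sin(h),0],[-np.sin(h),np.cos(h),0],[0,0,-1.]]).T.T)
Rt=base*R.from_rotvec([0,-p,0])
t=np.array([gx,gy,gz])-Rt.apply([0,0,.167])
print('shift',R0.inv().apply(t-s['tool_pos']).round(4),'turn',(R0.inv()*Rt).as_rotvec().round(4),'q',s['q'].round(3),'grasp',(s['tool_pos']+R0.apply([0,0,.167])).round(4),'F',s['force'].round(1),'open',round(s['opening'],4),round(s['gripper_force'],1),'t',s['t'])
E
python3 - <<'E'
import numpy as np
h=.3;M=np.array([[-np.cos(h),-np.sin(h),0],[-np.sin(h),np.cos(h),0],[0,0,-1.]]);print(np.linalg.det(M))
E
python3 go.py .560 .194 .15 28 0
```

```text
0.9999999999999999
shift [-0.4689 -0.2371  0.0871] turn [-1.500e-03 -8.000e-04 -8.135e-01] q [ 1.161  0.131  1.489  0.     1.523 -0.085] grasp [0.1913 0.5682 0.2368] F [-0.5  0.9  0. ] open 0.0932 0.0 t 0.1
```

carry_out(targets=[{"x": -0.06,"y": -0.03,"z": 0.0,"az": -0.12,"hand": 100},{"x": -0.11,"y": -0.056,"z": 0.0,"az": -0.24,"hand": 100},{"x": -0.16,"y": -0.08,"z": 0.0,"az": -0.36,"hand": 100},{"x": -0.21,"y": -0.106,"z": 0.0,"az": -0.48,"hand": 100},{"x": -0.26,"y": -0.13,"z": 0.02,"az": -0.6,"hand": 100},{"x": -0.31,"y": -0.156,"z": 0.03,"az": -0.7,"hand": 100},{"x": -0.36,"y": -0.18,"z": 0.04,"az": -0.814,"hand": 100},{"x": -0.4,"y": -0.2,"z": 0.05,"az": -0.814,"hand": 100}])

```text
schema error: expected keys hand, x, y, z, ax, ay, az
```

```bash
python3 go.py .560 .194 .15 28 0
```

```text
shift [-0.4689 -0.2371  0.0871] turn [-1.500e-03 -8.000e-04 -8.135e-01] q [ 1.161  0.131  1.489  0.     1.523 -0.085] grasp [0.1913 0.5682 0.2368] F [-0.5  0.9  0. ] open 0.0932 0.0 t 0.1
```

carry_out(targets=[{"x": -0.06,"y": -0.03,"z": 0.0,"ax": 0,"ay": 0,"az": -0.12,"hand": 100},{"x": -0.11,"y": -0.056,"z": 0.0,"ax": 0,"ay": 0,"az": -0.24,"hand": 100},{"x": -0.16,"y": -0.08,"z": 0.0,"ax": 0,"ay": 0,"az": -0.36,"hand": 100},{"x": -0.21,"y": -0.106,"z": 0.0,"ax": 0,"ay": 0,"az": -0.48,"hand": 100},{"x": -0.26,"y": -0.13,"z": 0.02,"ax": 0,"ay": 0,"az": -0.6,"hand": 100},{"x": -0.31,"y": -0.156,"z": 0.03,"ax": 0,"ay": 0,"az": -0.7,"hand": 100},{"x": -0.36,"y": -0.18,"z": 0.04,"ax": 0,"ay": 0,"az": -0.814,"hand": 100},{"x": -0.4,"y": -0.2,"z": 0.05,"ax": 0,"ay": 0,"az": -0.814,"hand": 100}])

```text
t: 1.1
tool_pos: [0.5079, 0.2496, 0.354]
orientation: [0.762, -3.047, 0.0]
force: [-0.4, 0.8, -0.1]
opening: 0.0932
gripper_force: 0.0
```

```bash
python3 go.py .560 .194 .13 28 0
```

```text
shift [-0.0199 -0.0736  0.057 ] turn [-0.     -0.0006  0.0013] q [ 0.366  0.068  1.648 -0.     1.426 -1.695] grasp [0.5078 0.2495 0.187 ] F [-0.4  0.8 -0.1] open 0.0932 0.0 t 1.1
```

carry_out(targets=[{"x": -0.01,"y": -0.03,"z": 0.02,"ax": 0,"ay": 0,"az": 0,"hand": 100},{"x": -0.02,"y": -0.074,"z": 0.04,"ax": 0,"ay": 0,"az": 0,"hand": 100},{"x": -0.02,"y": -0.074,"z": 0.057,"ax": 0,"ay": 0,"az": 0,"hand": 100},{"x": -0.02,"y": -0.074,"z": 0.057,"ax": 0,"ay": 0,"az": 0,"hand": 100}])

```text
t: 1.6
tool_pos: [0.5581, 0.1955, 0.2954]
orientation: [0.759, -3.044, -0.001]
force: [0.2, 0.8, -0.0]
opening: 0.093
gripper_force: 0.0
```

```bash
python3 - <<'E'
from h import *
P=[]
for n,sl in(('top',(180,218,180,225)),('side',(212,252,245,285))):
    d=np.load(f'pics/{n}0.npz')['d']
    Q=np.array([dep(n,u,v,d[v,u]) for v in range(sl[0],sl[1]) for u in range(sl[2],sl[3]) if d[v,u]>0])
    q=Q[(Q[:,2]>.05)&(Q[:,2]<.065)]   # top face
    q=q[np.linalg.norm(q[:,:2]-[.56,.194],axis=1)<.05]
    print(n,len(q),np.median(q[:,2]),cv2.minAreaRect((q[:,:2]*1000).astype(np.float32)))
E
python3 go.py .560 .194 .03 28 0
```

```text
top 206 0.0562105533610191 ((558.9198608398438, 194.30218505859375), (58.26493453979492, 54.59263610839844), 27.574951171875)
shift [-0.0015 -0.0023  0.0984] turn [ 0.0015 -0.0043 -0.0001] q [ 0.25   0.185  1.631  0.     1.33  -1.809] grasp [0.5573 0.1953 0.1284] F [ 0.2  0.8 -0. ] open 0.093 0.0 t 1.6Traceback (most recent call last):
  File "<stdin>", line 5, in <module>
  File "h.py", line 12, in dep
    o,r=ray(n,u,v); return o+r*d
        ~~~^^^^^^^
  File "h.py", line 6, in ray
    p=camera_params(n); R=np.array(p['rotation']);
ValueError: time passes only in moves, steps and waits
```

carry_out(targets=[{"x": -0.001,"y": -0.001,"z": 0.03,"ax": 0,"ay": 0,"az": 0,"hand": 100},{"x": -0.001,"y": -0.001,"z": 0.06,"ax": 0,"ay": 0,"az": 0,"hand": 100},{"x": -0.001,"y": -0.001,"z": 0.08,"ax": 0,"ay": 0,"az": 0,"hand": 100},{"x": -0.001,"y": -0.001,"z": 0.092,"ax": 0,"ay": 0,"az": 0,"hand": 100},{"x": -0.001,"y": -0.001,"z": 0.098,"ax": 0,"ay": 0,"az": 0,"hand": 100},{"x": -0.001,"y": -0.001,"z": 0.098,"ax": 0,"ay": 0,"az": 0,"hand": 100}])

```text
t: 2.35
tool_pos: [0.5606, 0.1953, 0.2001]
orientation: [-0.761, 3.048, 0.0]
force: [0.3, -0.1, 0.8]
opening: 0.093
gripper_force: 0.0
```

```bash
python3 go.py .560 .194 .03 28 0; python3 - <<'E'
from h import *
im,d=grab('side','s2')
cv2.imwrite('pics/s2c.png',cv2.resize(im[130:290,180:380],(750,600),interpolation=2))
E
```

```text
shift [ 0.0012 -0.0008  0.003 ] turn [-0.0001  0.0003  0.0006] q [ 0.249  0.302  1.684  0.     1.156 -1.811] grasp [0.5607 0.1953 0.0331] F [ 0.3 -0.1  0.8] open 0.093 0.0 t 2.35
```

View pics/s2c.png

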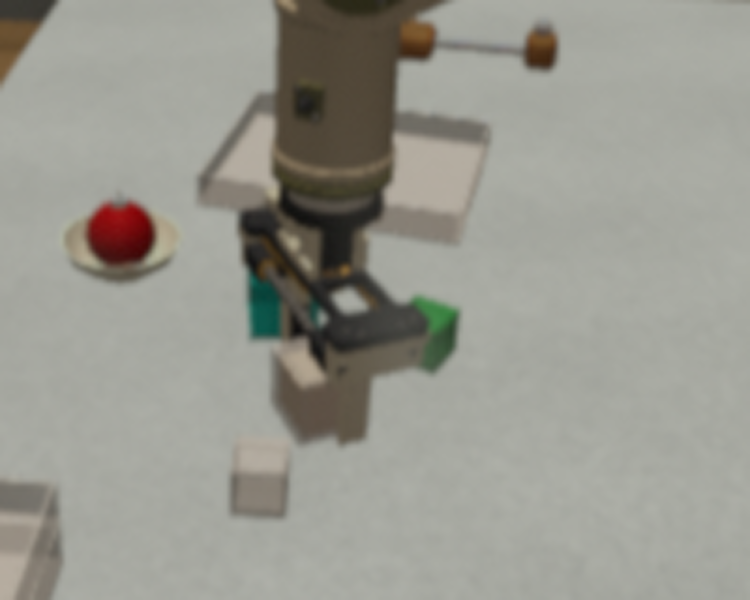

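The fingers straddle the tub: the near finger is at (352,400) in front of it, and the tub is at (310,390). Closing.

carry_out(targets=[{"x": 0.001,"y": 0,"z": 0.002,"ax": 0,"ay": 0,"az": 0,"hand": 70},{"x": 0.001,"y": 0,"z": 0.002,"ax": 0,"ay": 0,"az": 0,"hand": 60},{"x": 0.001,"y": 0,"z": 0.002,"ax": 0,"ay": 0,"az": 0,"hand": 50},{"x": 0.001,"y": 0,"z": 0.002,"ax": 0,"ay": 0,"az": 0,"hand": 40},{"x": 0.001,"y": 0,"z": 0.002,"ax": 0,"ay": 0,"az": 0,"hand": 30},{"x": 0.001,"y": 0,"z": 0.002,"ax": 0,"ay": 0,"az": 0,"hand": 30}], newtons=35)

```text
t: 3.15
tool_pos: [0.5597, 0.1946, 0.1979]
orientation: [-0.761, 3.048, -0.0]
force: [-0.3, -0.6, 1.2]
opening: 0.0559
gripper_force: 35.0
```

```bash
python3 go.py .560 .194 .2 28 0
```

```text
shift [-0.     -0.0007 -0.1691] turn [-0.0001  0.0002  0.0005] q [ 0.248  0.302  1.688 -0.     1.152 -1.812] grasp [0.5597 0.1946 0.0309] F [-0.3 -0.6  1.2] open 0.0559 35.0 t 3.15
```

carry_out(targets=[{"x": 0,"y": 0,"z": -0.005,"ax": 0,"ay": 0,"az": 0,"hand": 30},{"x": 0,"y": 0,"z": -0.015,"ax": 0,"ay": 0,"az": 0,"hand": 30},{"x": 0,"y": 0,"z": -0.035,"ax": 0,"ay": 0,"az": 0,"hand": 30},{"x": 0,"y": 0,"z": -0.06,"ax": 0,"ay": 0,"az": 0,"hand": 30},{"x": 0,"y": 0,"z": -0.085,"ax": 0,"ay": 0,"az": 0,"hand": 30},{"x": 0,"y": 0,"z": -0.11,"ax": 0,"ay": 0,"az": 0,"hand": 30},{"x": 0,"y": 0,"z": -0.13,"ax": 0,"ay": 0,"az": 0,"hand": 30},{"x": 0,"y": 0,"z": -0.14,"ax": 0,"ay": 0,"az": 0,"hand": 30}])

```text
t: 4.15
tool_pos: [0.56, 0.1948, 0.3401]
orientation: [-0.76, 3.045, 0.0]
force: [0.8, -0.4, -1.9]
opening: 0.056
gripper_force: 35.0
```

```bash
python3 go.py .60 -.205 .16 -15 0
```

```text
shift [ 0.1526 -0.3717  0.0129] turn [4.000e-04 2.700e-03 7.511e-01] q [ 0.248  0.148  1.588  0.     1.403 -1.812] grasp [0.5604 0.1949 0.1731] F [ 0.8 -0.4 -1.9] open 0.056 35.0 t 4.15
```

carry_out(targets=[{"x": 0.004,"y": -0.01,"z": 0,"ax": 0,"ay": 0,"az": 0.02,"hand": 30},{"x": 0.012,"y": -0.029,"z": 0,"ax": 0,"ay": 0,"az": 0.06,"hand": 30},{"x": 0.024,"y": -0.058,"z": 0,"ax": 0,"ay": 0,"az": 0.12,"hand": 30},{"x": 0.036,"y": -0.088,"z": 0,"ax": 0,"ay": 0,"az": 0.18,"hand": 30},{"x": 0.048,"y": -0.117,"z": 0,"ax": 0,"ay": 0,"az": 0.24,"hand": 30},{"x": 0.06,"y": -0.146,"z": 0,"ax": 0,"ay": 0,"az": 0.3,"hand": 30},{"x": 0.072,"y": -0.175,"z": 0,"ax": 0,"ay": 0,"az": 0.36,"hand": 30},{"x": 0.084,"y": -0.205,"z": 0,"ax": 0,"ay": 0,"az": 0.42,"hand": 30}])

```text
t: 5.15
tool_pos: [0.5811, -0.0282, 0.3363]
orientation: [0.101, -3.138, -0.0]
force: [0.3, 0.1, -1.7]
opening: 0.0557
gripper_force: 35.0
```

```bash
python3 go.py .60 -.205 .16 -15 0
```

```text
shift [-0.0075 -0.1776  0.0092] turn [-2.000e-04 -2.400e-03  3.264e-01] q [-0.137  0.124  1.621 -0.     1.399 -1.772] grasp [ 0.5807 -0.0282  0.1693] F [ 0.3  0.1 -1.7] open 0.0557 35.0 t 5.15
```

carry_out(targets=[{"x": -0.001,"y": -0.025,"z": 0,"ax": 0,"ay": 0,"az": 0.05,"hand": 30},{"x": -0.002,"y": -0.05,"z": 0,"ax": 0,"ay": 0,"az": 0.1,"hand": 30},{"x": -0.003,"y": -0.08,"z": 0,"ax": 0,"ay": 0,"az": 0.15,"hand": 30},{"x": -0.004,"y": -0.11,"z": 0,"ax": 0,"ay": 0,"az": 0.2,"hand": 30},{"x": -0.005,"y": -0.135,"z": 0,"ax": 0,"ay": 0,"az": 0.25,"hand": 30},{"x": -0.006,"y": -0.155,"z": 0,"ax": 0,"ay": 0,"az": 0.29,"hand": 30},{"x": -0.007,"y": -0.168,"z": 0,"ax": 0,"ay": 0,"az": 0.315,"hand": 30},{"x": -0.007,"y": -0.173,"z": 0,"ax": 0,"ay": 0,"az": 0.325,"hand": 30}])

```text
t: 6.15
tool_pos: [0.6008, -0.1985, 0.3376]
orientation: [-0.403, -3.115, -0.0]
force: [0.0, 0.4, -1.5]
opening: 0.056
gripper_force: 35.0
```

```bash
for p in 10 20 30 40 50; do python3 go.py .60 -.205 .16 -15 $p; done
```

```text
shift [ 0.0281 -0.0064  0.0131] turn [ 0.0005 -0.1748  0.0048] q [-0.4    0.256  1.47   0.     1.416 -1.714] grasp [ 0.6008 -0.1985  0.1706] F [ 0.   0.4 -1.5] open 0.056 35.0 t 6.15
shift [ 0.0562 -0.0062  0.0206] turn [ 0.0009 -0.3493  0.0048] q [-0.4    0.256  1.47   0.     1.416 -1.714] grasp [ 0.6008 -0.1985  0.1706] F [ 0.   0.4 -1.5] open 0.056 35.0 t 6.15
shift [ 0.0826 -0.0061  0.033 ] turn [ 0.0014 -0.5238  0.0047] q [-0.4    0.256  1.47   0.     1.416 -1.714] grasp [ 0.6008 -0.1985  0.1706] F [ 0.   0.4 -1.5] open 0.056 35.0 t 6.15
shift [ 0.1065 -0.006   0.0497] turn [ 0.0018 -0.6984  0.0046] q [-0.4    0.256  1.47   0.     1.416 -1.714] grasp [ 0.6008 -0.1985  0.1706] F [ 0.   0.4 -1.5] open 0.056 35.0 t 6.15
shift [ 0.127  -0.0059  0.0702] turn [ 0.0022 -0.8729  0.0045] q [-0.4    0.256  1.47   0.     1.416 -1.714] grasp [ 0.6008 -0.1985  0.1706] F [ 0.   0.4 -1.5] open 0.056 35.0 t 6.15
```

carry_out(targets=[{"x": 0.012,"y": 0,"z": 0,"ax": 0,"ay": -0.07,"az": 0,"hand": 30},{"x": 0.029,"y": 0,"z": 0.003,"ax": 0,"ay": -0.175,"az": 0,"hand": 30},{"x": 0.049,"y": 0,"z": 0.007,"ax": 0,"ay": -0.3,"az": 0,"hand": 30},{"x": 0.07,"y": 0,"z": 0.016,"ax": 0,"ay": -0.44,"az": 0,"hand": 30},{"x": 0.091,"y": 0,"z": 0.027,"ax": 0,"ay": -0.58,"az": 0,"hand": 30},{"x": 0.11,"y": 0,"z": 0.041,"ax": 0,"ay": -0.72,"az": 0,"hand": 30},{"x": 0.122,"y": 0,"z": 0.053,"ax": 0,"ay": -0.82,"az": 0,"hand": 30},{"x": 0.128,"y": 0,"z": 0.06,"ax": 0,"ay": -0.873,"az": 0,"hand": 30}])

```text
t: 7.15
tool_pos: [0.4758, -0.1644, 0.2765]
orientation: [0.289, 2.253, -0.135]
force: [-0.0, 0.7, -0.6]
opening: 0.0556
gripper_force: 35.0
```

```bash
python3 go.py .60 -.205 .10 -15 52; python3 - <<'E'
from h import *
im,d=grab('side','s3')
cv2.imwrite('pics/s3c.png',cv2.resize(im[100:220,200:360],(800,600),interpolation=2))
E
```

```text
shift [ 0.0572 -0.0071  0.0464] turn [ 0.0054 -0.0338  0.004 ] q [-0.508 -0.384  2.332  0.536  0.386 -2.239] grasp [ 0.5997 -0.1967  0.1693] F [-0.   0.7 -0.6] open 0.0556 35.0 t 7.15
```

View pics/s3c.png

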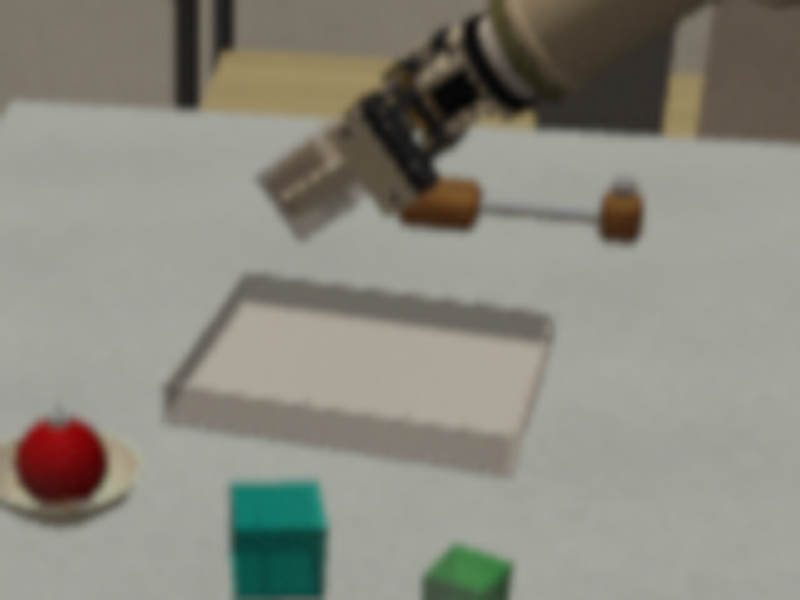

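The tub is held mouth-down at (310,185), above the tray at (360,360), with the block still in it. Next I lower it smoothly to the pre-tap height.

```bash
python3 go.py .625 -.208 .09 -15 51
```

```text
shift [ 0.0446 -0.0038  0.0715] turn [ 0.0058 -0.0164  0.0041] q [-0.509 -0.384  2.334  0.541  0.384 -2.244] grasp [ 0.5992 -0.1963  0.168 ] F [-1.2  0.1 -3.1] open 0.0558 35.0 t 7.2
```

carry_out(targets=[{"x": 0.003,"y": 0,"z": 0.005,"ax": 0,"ay": 0,"az": 0,"hand": 30},{"x": 0.009,"y": -0.001,"z": 0.015,"ax": 0,"ay": 0,"az": 0,"hand": 30},{"x": 0.018,"y": -0.002,"z": 0.028,"ax": 0,"ay": 0,"az": 0,"hand": 30},{"x": 0.026,"y": -0.003,"z": 0.042,"ax": 0,"ay": -0.01,"az": 0,"hand": 30},{"x": 0.034,"y": -0.004,"z": 0.055,"ax": 0,"ay": -0.015,"az": 0,"hand": 30},{"x": 0.041,"y": -0.004,"z": 0.065,"ax": 0,"ay": -0.016,"az": 0,"hand": 30},{"x": 0.044,"y": -0.004,"z": 0.071,"ax": 0,"ay": -0.016,"az": 0,"hand": 30},{"x": 0.044,"y": -0.004,"z": 0.071,"ax": 0,"ay": -0.016,"az": 0,"hand": 30}])

```text
t: 8.2
tool_pos: [0.5042, -0.1714, 0.2063]
orientation: [0.292, 2.249, -0.144]
force: [0.3, -0.4, -1.5]
opening: 0.0556
gripper_force: 35.0
```

```bash
python3 go.py .625 -.208 .04 -15 51;python3 go.py .625 -.208 .09 -15 51;
```

```text
shift [ 0.0494 -0.0038  0.0363] turn [-0.0019 -0.0125  0.0049] q [-0.485 -0.125  2.278  0.948  0.209 -2.657] grasp [ 0.6282 -0.205   0.0996] F [ 0.3 -0.4 -1.5] open 0.0556 35.0 t 8.2
shift [ 0.011  -0.004   0.0043] turn [-0.0019 -0.0125  0.0049] q [-0.485 -0.125  2.278  0.948  0.209 -2.657] grasp [ 0.6282 -0.205   0.0996] F [ 0.3 -0.4 -1.5] open 0.0556 35.0 t 8.2
```

The wrist is close to its singular pose, with joint 6 at its limit. I'll fit the arm's planar kinematics quickly to choose a pose that is well clear of it.

```bash
cat > k.py <<'E'
import numpy as np
from scipy.optimize import least_squares,fsolve
from scipy.spatial.transform import Rotation as R
D=[([1.161,.131,1.489,0,1.523],[.1914,.5685,.4038]),([.248,.302,1.688,0,1.152],[.5597,.1946,.1979]),([.248,.148,1.588,0,1.403],[.56,.1948,.3401]),([-.4,.256,1.47,0,1.416],[.6008,-.1985,.3376]),([-.137,.124,1.621,0,1.399],[.5811,-.0282,.3363]),([-.508,-.384,2.332,.536,.386],[.4758,-.1644,.2765]),([-.485,-.125,2.278,.948,.209],[.5042,-.1714,.2063])]
def fk(q,p):
    a,d,L2,L3,L6=p; e=lambda ax,t:R.from_euler(ax,t)
    A=e('z',q[0]);B=A*e('y',q[1]);C=B*e('y',q[2]);W=A.apply([a,0,d])+B.apply([0,0,L2])+C.apply([0,0,L3])
    return W+(C*e('z',q[3])*e('y',q[4])).apply([0,0,L6])
s=least_squares(lambda p:np.concatenate([fk(q,p)-x for q,x in D]),[.05,.45,.45,.45,.1]);P=s.x
if __name__=='__main__':
    print(P.round(4),np.abs(s.fun).max())
    for pit in(44,46,48,51):
      for r in(.64,.66,.68):
        for z in(.09,.042):
            al=np.radians(180-pit); t=np.array([r,z])-(.167)*np.array([np.sin(al),np.cos(al)])
            f=lambda q:fk([0,q[0],q[1],0,al-q[0]-q[1]],P)[[0,2]]-t
            q,_,ok,_=fsolve(f,[0,2.2],full_output=1);print(pit,r,z,ok,q.round(3),'q5',round(al-q.sum(),3))
E
python3 k.py
```

```text
[-0.0747  0.2292  0.4642  0.5958  0.2478] 0.05192977152948111
44 0.64 0.09 1 [-0.196  2.287] q5 0.283
44 0.64 0.042 1 [-0.121  2.319] q5 0.176
44 0.66 0.09 1 [-0.148  2.246] q5 0.275
44 0.66 0.042 1 [-0.074  2.276] q5 0.171
44 0.68 0.09 1 [-0.101  2.204] q5 0.27
44 0.68 0.042 1 [-0.029  2.234] q5 0.169
46 0.64 0.09 1 [-0.207  2.316] q5 0.23
46 0.64 0.042 1 [-0.127  2.346] q5 0.12
46 0.66 0.09 1 [-0.158  2.274] q5 0.222
46 0.66 0.042 1 [-0.08   2.303] q5 0.115
46 0.68 0.09 1 [-0.11   2.233] q5 0.216
46 0.68 0.042 1 [-0.035  2.261] q5 0.113
48 0.64 0.09 1 [-0.215  2.343] q5 0.176
48 0.64 0.042 1 [-0.131  2.372] q5 0.063
48 0.66 0.09 1 [-0.166  2.302] q5 0.167
48 0.66 0.042 1 [-0.084  2.329] q5 0.058
48 0.68 0.09 1 [-0.118  2.261] q5 0.161
48 0.68 0.042 1 [-0.038  2.287] q5 0.056
51 0.64 0.09 1 [-0.224  2.384] q5 0.092
51 0.64 0.042 1 [-0.132  2.409] q5 -0.025
51 0.66 0.09 1 [-0.173  2.342] q5 0.083
51 0.66 0.042 1 [-0.085  2.366] q5 -0.03
51 0.68 0.09 1 [-0.125  2.3  ] q5 0.076
51 0.68 0.042 1 [-0.039  2.323] q5 -0.033
```

```bash
sed -i "s/e('z',q\[3\])/e('z',SG*q[3])/; s/^def fk/SG=-1\ndef fk/; s/a,d,L2,L3,L6=p/a,d,L2,L3,L6,o=p/; s/\[0,0,L3\]/[o,0,L3]/; s/,.45,.1\])/,.45,.1,0])/" k.py; python3 k.py | head -1; sed 's/SG=-1/SG=1/' k.py>k1.py; python3 k1.py|head -1
cat >> k1.py <<'E'
    # full IK at candidate headings
    from itertools import product
    s6=-1.714  
    for h,pit,r in product((-18,-25,-32,-40),(45,48),(0,)):
        for z in(.09,.042):
            hh,pp=np.radians([h,pit]);dr=np.array([np.cos(hh)*np.sin(pp),np.sin(hh)*np.sin(pp),-np.cos(pp)])
            t=np.array([.625,-.205,z])-.167*dr
            def f(q):
                x=fk(q,P);x2=fk(q,P+np.array([0,0,0,0,.1,0]));return np.concatenate([(x-t),((x2-x)/.1-dr)*.3])
            best=min((least_squares(f,[-.4,-.1,2.2,j4,.3],bounds=([-2.9,-.89,.02,-1.34,0],[2.9,2.2,2.5,1.5,2.7])) for j4 in(-.7,0,.7)),key=lambda s:s.cost)
            print(h,pit,z,best.x.round(3),'%.1e'%best.cost)
E
python3 k1.py|tail -16
```

```text
[ 0.2445  0.1776  0.0901  0.3326 -0.0589 -0.0742] 0.070689472219782
[-0.1026  0.3771  0.4869  0.646   0.2969  0.1187] 0.05128843857351523
-18 45 0.09 [-0.32  -0.108  2.238  0.017  0.227] 6.0e-29
-18 45 0.042 [-3.200e-01 -1.000e-03  2.241e+00  3.400e-02  1.160e-01] 2.0e-26
-18 48 0.09 [-0.32  -0.108  2.275  0.032  0.138] 1.1e-29
-18 48 0.042 [-0.32   0.007  2.274  0.194  0.023] 1.8e-21
-25 45 0.09 [-0.2   -0.098  2.228 -0.616  0.291] 4.2e-26
-25 45 0.042 [-0.2    0.008  2.232 -0.913  0.211] 1.5e-24
-25 48 0.09 [-0.187 -0.096  2.264 -0.889  0.238] 1.0e-28
-25 48 0.042 [-0.188  0.016  2.263 -1.34   0.188] 5.3e-07
-32 45 0.09 [-0.09  -0.067  2.2   -0.884  0.426] 1.5e-20
-32 45 0.042 [-0.09   0.036  2.203 -1.097  0.367] 8.1e-20
-32 48 0.09 [-0.067 -0.062  2.233 -1.091  0.407] 7.2e-30
-32 48 0.042 [-0.067  0.047  2.232 -1.34   0.368] 4.9e-08
-40 45 0.09 [ 0.016 -0.012  2.147 -0.979  0.592] 1.1e-28
-40 45 0.042 [ 0.016  0.085  2.151 -1.116  0.541] 4.6e-21
-40 48 0.09 [ 0.046 -0.003  2.176 -1.122  0.593] 8.8e-26
-40 48 0.042 [ 0.046  0.1    2.175 -1.272  0.555] 5.1e-26
```

```bash
sed -i "s/L6,o=p/L6,o,w=p/; s/\[a,0,d\]/[a,w,d]/; s/.1,0\])/.1,0,.05])/; s/,.1,0\]))/,.1,0,0]))/" k1.py; grep -n "P+np" k1.py; sed -i "s/np.array(\[0,0,0,0,.1,0[^]]*\])/np.array([0,0,0,0,.1,0,0])/" k1.py
python3 k1.py|(head -1;tail -16); sed 's/SG=1/SG=-1/' k1.py>k2.py; python3 k2.py|head -1
```

```text
27:                x=fk(q,P);x2=fk(q,P+np.array([0,0,0,0,.1,0,.05]));return np.concatenate([(x-t),((x2-x)/.1-dr)*.3])
[0.0011 0.3175 0.3684 0.5524 0.1907 0.0611 0.0512] 0.0002639691913272624
[ 0.1131  0.2532  0.2404  0.4513  0.0759 -0.0011  0.065 ] 0.03446494426749186
```

```bash
sed -i 's/(-18,-25,-32,-40)/(-20,-27,-35,-45)/' k1.py; python3 k1.py|tail -16
```

```text
-20 45 0.09 [-0.424 -0.104  2.225  0.222  0.242] 1.1e-27
-20 45 0.042 [-0.424  0.015  2.225  0.425  0.128] 4.5e-22
-20 48 0.09 [-0.426 -0.11   2.262  0.359  0.164] 1.6e-21
-20 48 0.042 [-0.426  0.018  2.258  1.095  0.064] 1.7e-27
-27 45 0.09 [-0.347 -0.09   2.212 -0.357  0.253] 3.2e-31
-27 45 0.042 [-0.347  0.028  2.213 -0.635  0.148] 2.5e-29
-27 48 0.09 [-0.343 -0.095  2.248 -0.554  0.181] 1.3e-22
-27 48 0.042 [-0.343  0.031  2.244 -1.242  0.1  ] 1.6e-24
-35 45 0.09 [-0.264 -0.054  2.178 -0.762  0.355] 4.0e-27
-35 45 0.042 [-0.264  0.06   2.179 -1.035  0.283] 1.5e-27
-35 48 0.09 [-0.253 -0.055  2.211 -0.983  0.318] 4.3e-19
-35 48 0.042 [-0.253  0.066  2.207 -1.34   0.27 ] 8.8e-09
-45 45 0.09 [-0.173  0.015  2.111 -0.941  0.527] 1.7e-26
-45 45 0.042 [-0.173  0.123  2.111 -1.111  0.47 ] 3.6e-29
-45 48 0.09 [-0.156  0.019  2.138 -1.096  0.514] 2.8e-26
-45 48 0.042 [-0.156  0.133  2.135 -1.287  0.473] 6.0e-23
```

```bash
python3 go.py .622 -.205 .11 -15 45;python3 go.py .622 -.205 .11 -28 45; python3 go.py .622 -.205 .095 -28 46
```

```text
shift [-0.0195 -0.0021 -0.0106] turn [-0.0021  0.0922  0.0048] q [-0.485 -0.125  2.278  0.948  0.209 -2.657] grasp [ 0.6282 -0.205   0.0996] F [ 0.3 -0.4 -1.5] open 0.0556 35.0 t 8.2
shift [-0.0216  0.0245 -0.0083] turn [0.1656 0.0923 0.1577] q [-0.485 -0.125  2.278  0.948  0.209 -2.657] grasp [ 0.6282 -0.205   0.0996] F [ 0.3 -0.4 -1.5] open 0.0556 35.0 t 8.2
shift [-0.0072  0.025   0.0011] turn [0.167  0.075  0.1562] q [-0.485 -0.125  2.278  0.948  0.209 -2.657] grasp [ 0.6282 -0.205   0.0996] F [ 0.3 -0.4 -1.5] open 0.0556 35.0 t 8.2
```

carry_out(targets=[{"x": -0.01,"y": 0,"z": -0.004,"ax": 0,"ay": 0.03,"az": 0,"hand": 30},{"x": -0.02,"y": 0,"z": -0.008,"ax": 0,"ay": 0.06,"az": 0,"hand": 30},{"x": -0.03,"y": 0.003,"z": -0.012,"ax": 0.01,"ay": 0.092,"az": 0.01,"hand": 30},{"x": -0.032,"y": 0.007,"z": -0.012,"ax": 0.04,"ay": 0.092,"az": 0.04,"hand": 30},{"x": -0.032,"y": 0.012,"z": -0.012,"ax": 0.07,"ay": 0.092,"az": 0.07,"hand": 30},{"x": -0.032,"y": 0.018,"z": -0.012,"ax": 0.1,"ay": 0.092,"az": 0.1,"hand": 30},{"x": -0.032,"y": 0.024,"z": -0.012,"ax": 0.14,"ay": 0.092,"az": 0.13,"hand": 30},{"x": -0.032,"y": 0.028,"z": -0.012,"ax": 0.166,"ay": 0.092,"az": 0.158,"hand": 30}])

```text
t: 9.2
tool_pos: [0.522, -0.1473, 0.2391]
orientation: [0.577, 2.296, -0.239]
force: [-0.3, -0.0, -1.3]
opening: 0.0559
gripper_force: 35.0
```

```bash
python3 go.py .622 -.205 .085 -28 46;python3 go.py .622 -.205 .04 -28 46
```

```text
shift [ 0.0303 -0.0041  0.0235] turn [-0.0022 -0.0159 -0.0025] q [-0.329 -0.151  2.199 -0.359  0.333 -1.114] grasp [ 0.6263 -0.2031  0.1212] F [-0.3 -0.  -1.3] open 0.0559 35.0 t 9.2
shift [ 0.0622 -0.0041  0.0553] turn [-0.0022 -0.0159 -0.0025] q [-0.329 -0.151  2.199 -0.359  0.333 -1.114] grasp [ 0.6263 -0.2031  0.1212] F [-0.3 -0.  -1.3] open 0.0559 35.0 t 9.2
```

carry_out(targets=[{"x": 0.003,"y": 0,"z": 0.003,"ax": 0,"ay": 0,"az": 0,"hand": 30},{"x": 0.009,"y": -0.001,"z": 0.008,"ax": 0,"ay": 0,"az": 0,"hand": 30},{"x": 0.016,"y": -0.002,"z": 0.013,"ax": 0,"ay": -0.005,"az": 0,"hand": 30},{"x": 0.023,"y": -0.003,"z": 0.018,"ax": 0,"ay": -0.01,"az": 0,"hand": 30},{"x": 0.028,"y": -0.004,"z": 0.022,"ax": 0,"ay": -0.016,"az": 0,"hand": 30},{"x": 0.03,"y": -0.004,"z": 0.024,"ax": 0,"ay": -0.016,"az": 0,"hand": 30},{"x": 0.03,"y": -0.004,"z": 0.024,"ax": 0,"ay": -0.016,"az": 0,"hand": 30}], newtons=45)

```text
t: 10.07
tool_pos: [0.5159, -0.149, 0.1994]
orientation: [0.573, 2.283, -0.241]
force: [-0.6, 0.0, -1.5]
opening: 0.0557
gripper_force: 45.0
```

```bash
python3 go.py .622 -.205 .04 -28 46; python3 - <<'E'
from h import *
im,d=grab('side','s4')
cv2.imwrite('pics/s4c.png',cv2.resize(im[120:200,220:326],(795,600),interpolation=2))
E
```

```text
shift [0.0313 0.0003 0.0301] turn [-0.0011 -0.0025 -0.003 ] q [-0.338 -0.081  2.229 -0.505  0.227 -0.968] grasp [ 0.6216 -0.2054  0.0831] F [-0.6  0.  -1.5] open 0.0557 45.0 t 10.075
```

View pics/s4c.png

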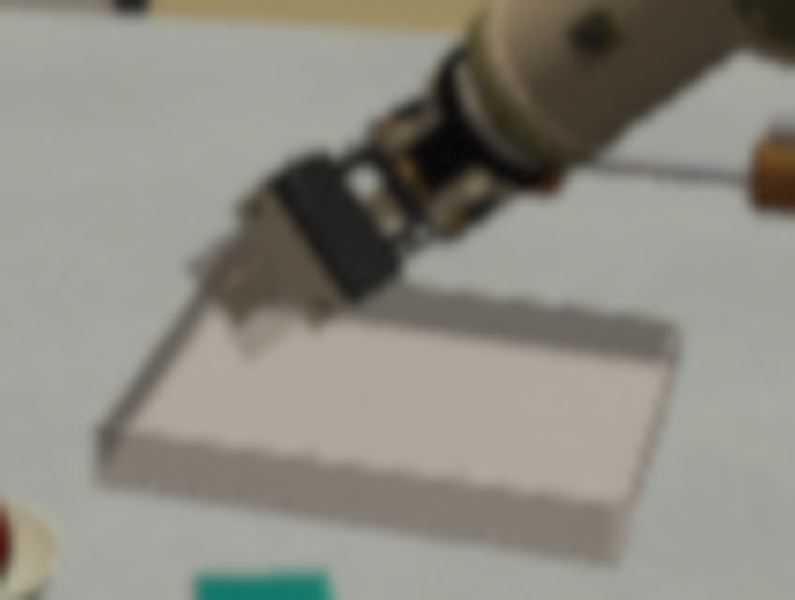

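The low corner of the tub, at (245,355), hangs above the tray floor inside the walls, with the forearm clear. Tapping.

carry_out(targets=[{"x": 0.008,"y": 0,"z": 0.008,"ax": 0,"ay": 0,"az": 0,"hand": 30},{"x": 0.03,"y": 0,"z": 0.03,"ax": 0,"ay": 0,"az": 0,"hand": 30},{"x": 0.02,"y": 0,"z": 0.02,"ax": 0,"ay": 0,"az": 0,"hand": 30},{"x": 0,"y": 0,"z": 0,"ax": 0,"ay": 0,"az": 0,"hand": 30},{"x": -0.015,"y": 0,"z": -0.015,"ax": 0,"ay": 0,"az": 0,"hand": 30},{"x": -0.015,"y": 0,"z": -0.015,"ax": 0,"ay": 0,"az": 0,"hand": 30}])

```text
t: 10.88
tool_pos: [0.5172, -0.1492, 0.2241]
orientation: [0.572, 2.277, -0.241]
force: [0.2, -0.6, 0.0]
opening: 0.0557
gripper_force: 45.0
```

```bash
python3 go.py .622 -.205 .04 -28 46; python3 - <<'E'
from h import *
im,d=grab('side','s5')
cv2.imwrite('pics/s5c.png',cv2.resize(im[120:200,220:326],(795,600),interpolation=2))
E
```

```text
shift [ 0.0501 -0.0003  0.0461] turn [ 0.      0.004  -0.0039] q [-0.337 -0.135  2.223 -0.414  0.274 -1.061] grasp [ 0.6237 -0.2058  0.1086] F [ 0.2 -0.6  0. ] open 0.0557 45.0 t 10.875
```

View pics/s5c.png

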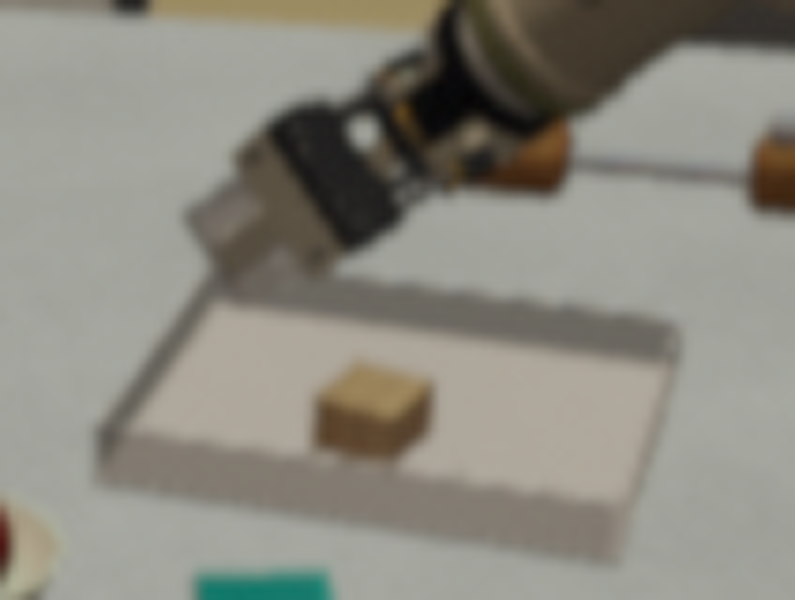

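The block lies in the tray at (375,410), and the tub looks empty. I'll return the tub to its original spot, which is known to be clear.

```bash
for p in 46 25 0; do python3 go.py .60 -.19 .18 -20 $p;done
```

```text
shift [-0.0351 -0.0136 -0.0697] turn [-0.1011  0.0015 -0.1005] q [-0.337 -0.133  2.225 -0.416  0.274 -1.06 ] grasp [ 0.6226 -0.2055  0.1066] F [ 0.3 -0.8 -1.4] open 0.0556 45.0 t 10.925
shift [-0.0945 -0.0065 -0.0589] turn [-0.0816  0.3674 -0.1179] q [-0.337 -0.133  2.225 -0.416  0.274 -1.06 ] grasp [ 0.6226 -0.2055  0.1066] F [ 0.3 -0.8 -1.4] open 0.0556 45.0 t 10.925
shift [-0.1543  0.0035 -0.0194] turn [-0.0553  0.8029 -0.1357] q [-0.337 -0.133  2.225 -0.416  0.274 -1.06 ] grasp [ 0.6226 -0.2055  0.1066] F [ 0.3 -0.8 -1.4] open 0.0556 45.0 t 10.925
```

carry_out(targets=[{"x": -0.012,"y": -0.002,"z": -0.018,"ax": 0,"ay": 0,"az": 0,"hand": 30},{"x": -0.03,"y": -0.008,"z": -0.04,"ax": -0.03,"ay": 0.02,"az": -0.03,"hand": 30},{"x": -0.05,"y": -0.01,"z": -0.06,"ax": -0.06,"ay": 0.1,"az": -0.06,"hand": 30},{"x": -0.072,"y": -0.008,"z": -0.062,"ax": -0.08,"ay": 0.24,"az": -0.1,"hand": 30},{"x": -0.094,"y": -0.006,"z": -0.059,"ax": -0.08,"ay": 0.37,"az": -0.118,"hand": 30},{"x": -0.117,"y": -0.003,"z": -0.049,"ax": -0.072,"ay": 0.52,"az": -0.124,"hand": 30},{"x": -0.137,"y": 0,"z": -0.036,"ax": -0.064,"ay": 0.67,"az": -0.13,"hand": 30},{"x": -0.154,"y": 0.003,"z": -0.019,"ax": -0.055,"ay": 0.803,"az": -0.136,"hand": 30}])

```text
t: 11.92
tool_pos: [0.6003, -0.1913, 0.344]
orientation: [-0.547, -3.085, 0.002]
force: [0.1, 0.7, -1.3]
opening: 0.0553
gripper_force: 45.0
```

```bash
python3 go.py .56 .194 .17 28 0
```

```text
shift [0.1702 0.348  0.0074] turn [ 6.000e-04 -8.800e-03 -8.395e-01] q [-0.389  0.248  1.467 -0.003  1.435 -1.608] grasp [ 0.5989 -0.1913  0.177 ] F [ 0.1  0.7 -1.3] open 0.0553 45.0 t 11.925
```

carry_out(targets=[{"x": 0.01,"y": 0.02,"z": 0,"ax": 0,"ay": 0,"az": -0.05,"hand": 30},{"x": 0.03,"y": 0.06,"z": 0,"ax": 0,"ay": 0,"az": -0.14,"hand": 30},{"x": 0.055,"y": 0.11,"z": 0,"ax": 0,"ay": 0,"az": -0.27,"hand": 30},{"x": 0.08,"y": 0.16,"z": 0,"ax": 0,"ay": -0.003,"az": -0.4,"hand": 30},{"x": 0.105,"y": 0.215,"z": 0,"ax": 0,"ay": -0.005,"az": -0.53,"hand": 30},{"x": 0.13,"y": 0.267,"z": 0,"ax": 0,"ay": -0.008,"az": -0.66,"hand": 30},{"x": 0.155,"y": 0.315,"z": 0,"ax": 0,"ay": -0.009,"az": -0.78,"hand": 30},{"x": 0.17,"y": 0.348,"z": 0.004,"ax": 0,"ay": -0.009,"az": -0.84,"hand": 30}])

```text
t: 12.92
tool_pos: [0.5568, 0.1975, 0.3412]
orientation: [-0.77, 3.037, -0.002]
force: [-1.1, 0.3, -1.0]
opening: 0.0555
gripper_force: 45.0
```

```bash
python3 go.py .56 .194 .032 28 0
```

```text
shift [-0.     -0.0041  0.1423] turn [-0.0031  0.0077  0.0078] q [ 2.540e-01  1.390e-01  1.596e+00 -1.000e-03  1.399e+00 -1.813e+00] grasp [0.5582 0.1976 0.1742] F [-1.1  0.3 -1. ] open 0.0555 45.0 t 12.925
```

carry_out(targets=[{"x": 0,"y": -0.002,"z": 0.02,"ax": 0,"ay": 0,"az": 0,"hand": 30},{"x": 0,"y": -0.004,"z": 0.05,"ax": 0,"ay": 0,"az": 0,"hand": 30},{"x": 0,"y": -0.004,"z": 0.08,"ax": 0,"ay": 0,"az": 0,"hand": 30},{"x": 0,"y": -0.004,"z": 0.105,"ax": 0,"ay": 0,"az": 0,"hand": 30},{"x": 0,"y": -0.004,"z": 0.122,"ax": 0,"ay": 0,"az": 0,"hand": 30},{"x": 0,"y": -0.004,"z": 0.133,"ax": 0,"ay": 0,"az": 0,"hand": 30},{"x": 0,"y": -0.004,"z": 0.138,"ax": 0,"ay": 0,"az": 0,"hand": 30},{"x": 0,"y": -0.004,"z": 0.138,"ax": 0,"ay": 0,"az": 0,"hand": 30}])

```text
t: 13.92
tool_pos: [0.5616, 0.1913, 0.2036]
orientation: [-0.762, 3.041, -0.001]
force: [0.1, -0.1, -1.8]
opening: 0.056
gripper_force: 45.0
```

```bash
python3 go.py .56 .194 .032 28 0
```

```text
shift [0.0002 0.0031 0.0046] turn [-0.0019  0.0061  0.0025] q [ 0.242  0.293  1.687 -0.     1.156 -1.82 ] grasp [0.5626 0.1916 0.0366] F [ 0.1 -0.1 -1.8] open 0.056 45.0 t 13.925
```

carry_out(targets=[{"x": 0,"y": 0,"z": 0.002,"ax": 0,"ay": 0,"az": 0,"hand": 30},{"x": 0,"y": 0,"z": 0.004,"ax": 0,"ay": 0,"az": 0,"hand": 30},{"x": 0,"y": 0,"z": 0.005,"ax": 0,"ay": 0,"az": 0,"hand": 30},{"x": 0,"y": 0,"z": 0.005,"ax": 0,"ay": 0,"az": 0,"hand": 30}], newtons=10)

```text
t: 14.42
tool_pos: [0.5614, 0.1914, 0.1983]
orientation: [-0.763, 3.042, -0.0]
force: [0.7, 0.5, -1.3]
opening: 0.056
gripper_force: 10.0
```

carry_out(targets=[{"x": 0,"y": 0,"z": 0,"ax": 0,"ay": 0,"az": 0,"hand": 65},{"x": 0,"y": 0,"z": 0,"ax": 0,"ay": 0,"az": 0,"hand": 75},{"x": 0,"y": 0,"z": 0,"ax": 0,"ay": 0,"az": 0,"hand": 90},{"x": 0,"y": 0,"z": 0,"ax": 0,"ay": 0,"az": 0,"hand": 100},{"x": 0,"y": 0,"z": 0,"ax": 0,"ay": 0,"az": 0,"hand": 100},{"x": 0,"y": 0,"z": -0.01,"ax": 0,"ay": 0,"az": 0,"hand": 100},{"x": 0,"y": 0,"z": -0.04,"ax": 0,"ay": 0,"az": 0,"hand": 100},{"x": 0,"y": 0,"z": -0.08,"ax": 0,"ay": 0,"az": 0,"hand": 100}])

```text
t: 15.42
tool_pos: [0.5605, 0.1911, 0.2787]
orientation: [-0.763, 3.044, -0.0]
force: [-0.8, -0.4, 0.8]
opening: 0.0932
gripper_force: 0.0
```

carry_out(targets=[{"x": 0,"y": 0,"z": -0.05,"ax": 0,"ay": 0,"az": 0,"hand": 100},{"x": 0.05,"y": 0,"z": -0.1,"ax": 0,"ay": 0,"az": 0,"hand": 100},{"x": 0.1,"y": 0,"z": -0.12,"ax": 0,"ay": 0,"az": 0,"hand": 100},{"x": 0.1,"y": 0,"z": -0.12,"ax": 0,"ay": 0,"az": 0,"hand": 100},{"x": 0.1,"y": 0,"z": -0.12,"ax": 0,"ay": 0,"az": 0,"hand": 100}])

```text
t: 16.05
tool_pos: [0.4722, 0.144, 0.3986]
orientation: [-0.762, 3.04, -0.0]
force: [1.0, -0.1, -0.2]
opening: 0.0929
gripper_force: 0.0
```

```bash
python3 - <<'E'
from h import *
im,d=grab('side','s6')
cv2.imwrite('pics/s6c.png',cv2.resize(im[110:290,180:420],(800,600),interpolation=2))
print(d[225,262],dep('side',262,225,d[225,262]))
E
```

```text
1.0194551 [0.57284736 0.19432175 0.05511347]
```

View pics/s6c.png

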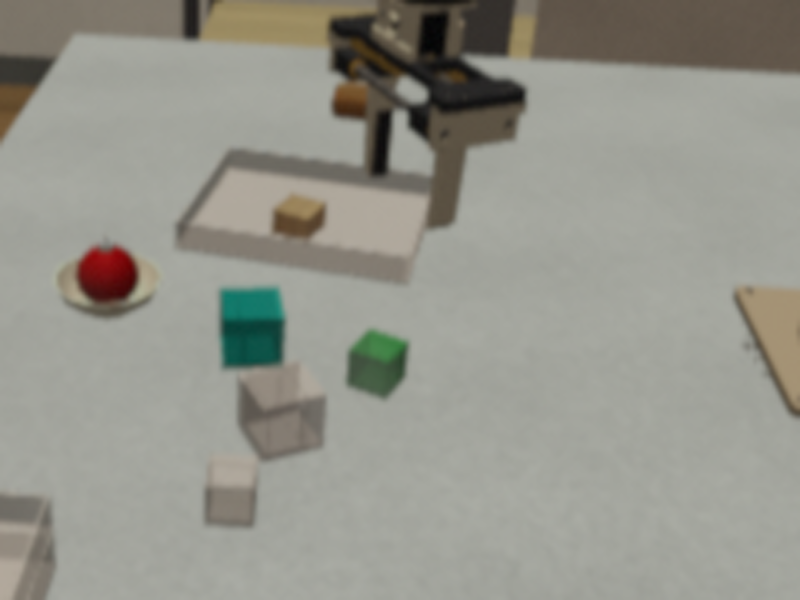

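The empty tub stands flat at (282,410), its top at a height of 55 mm. The block is in the tray at (300,215), and the dish and bauble look undisturbed. Handing in.

```bash
python3 -c "
from plant import robot
print(robot.close_job())"
```

```text
the job is handed in; nothing more can be done
None
```

I handed the job in at about 16 s of the 48 s allowed: the block dropped into the single tray on the first tap, the empty tub is flat and released at its original spot, and no bystander was touched that I could see; no verdict was returned.

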